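Seat a wooden spectacle front in its shaping jig

ROBOT

A 6-joint arm with a two-finger parallel gripper is mounted at the origin on the work surface. World frame = base frame: x ahead of the robot, y to its left, z up, the work surface at z = 0. Lengths are in m, angles in rad, forces in N, time in s.
With the tool pointing down it reaches from about 0.275 to 0.875 m from the base axis. Payload 12.5 kg.
Tool frame: the origin (TCP) lies at the very end of the fingers, on their centre line; the grasp point (between the pads) lies 19 mm behind it; z points along the fingers, y is the line along which they close (so a half turn about z gives the same grasp; the last joint's range is limited). The gripper opens to 85 mm and grips with 20 to 120 N. Pads are 22 mm wide; open, the fingers measure 114 mm over their backs; the gripper's body (76 mm by 85 mm) begins 54 mm behind the grasp point. The pads swing forward as they close: fully open they stand 13 mm farther back than shut.
Start: joints at [-1.272, 0.351, 1.652, -0, 1.139, -0.085], TCP at [0.206, -0.51, 0.231] pointing down, gripper open.
Joint ranges: [-2.75, 2.75], [-0.79, 2.1], [0.01, 2.65], [-1.57, 4.71], [0.07, 3.14], [-2.87, 2.87]. Speed limits (rad/s): [2.22, 2.22, 2.79, 3.14, 3.14, 3.14].

INTERFACE

Orientations are given as a 3x3 rotation matrix whose columns are the frame's x, y, z axes.
In Python, from bench import manip gives the robot as it stands. Calls block until the motion is done:
- manip.move_ptp(position, orientation): joint-space move of the TCP to a pose.
- manip.move_l(position, attitude=None, max_speed=0.15): straight line of the TCP; attitude=None keeps the orientation; max_speed is the mean speed in m/s.
- manip.move_j(angles): joint-space move.
- manip.set_gripper(opening, effort=None): opening from 0.0 (shut) to 1.0 (fully open); effort is the grip in N (None keeps the last); returns when the fingers have stopped.
- manip.dwell(seconds).
- manip.inverse_kinematics(position, orientation): joint angles nearest the present ones, or None.
- manip.grab_frame(name): name is "side" or "top"; returns (picture, depth): 400x640x3 uint8, red, green, blue; 400x640 float32, m along the optical axis (not along the pixel's ray), 0 where there is no reading.
- manip.get_calibration(name): a dict with "camera_matrix" (3x3 intrinsics, pixels), "k1" (the pictures are not rectified: a ray, as slopes to the right and down, at radius r is drawn at 1 + k1 r^2 times it, then the intrinsics apply), "R" (3x3) and "t" (3): a world point X has camera coordinates R X + t. Camera axes: x right, y down, z forward; pixel columns grow to the right and rows downward; lengths in m; the calibration is good to about 2 mm. A picture is of the moment at which its call begins. get_calibration takes no time and is no camera call.
A pose or a line that the arm cannot do raises manip.Unreachable and nothing moves.
- manip.sign_off(): hands the job in; it is judged then, once.
Trained networks look in the newest picture that a camera, given by its name, has taken for a name from the list of things; names that differ only in an ending like _2 or _b are one class to them, and where a whole thing is asked for, a point or a joint stands for the part that bears it (a point fixed in the world has none). Each returns a list of dicts, best first, with "confidence" (0 to 1); they miss things now and then, are a little off and sometimes report something else, mostly with a low value. They report only what shows in the picture. A call takes as long as a camera call.
- manip.look_for(camera, name): "at" ([x, y, z] in m, in world coordinates, good to about 4 mm: the middle of the surface that is visible of it).
Readings, each from a call of its own:
- manip.current_time(): time.
- manip.current_qpos(): joint angles.
- manip.current_joint_vel(): joint speeds.
- manip.current_joint_torque(): joint torques, N m.
- manip.current_ee_pos(): TCP position.
- manip.current_tcp_rot(): TCP orientation.
- manip.current_force(): force on the tool from outside, world axes, zero at the start.
- manip.current_ft_torque(): the same for the moment, N m.
- manip.current_grip_width(): opening from 0.0 (shut) to 1.0 (fully open).
- manip.current_grip_force(): force on a finger pad.
Only numpy, scipy, OpenCV 4.12 (cv2) and the standard library are available. Lean on these libraries where they do the work, as an engineer would, in place of code of your own. Each camera call takes 0.05 s, during which the arm holds its last target. There are 200 camera calls.

TASK

Take the wooden spectacle front with the rectangular lens openings and straight brow, and load it into the pocket of the aluminium jig for shaping: nose notch over the nose stud, fully home, flat and square on the pocket floor, then let go. Lower it in rather than dropping it, and leave the round-lens front and everything else on the bench where it lies.

Things in the scene. Friction and masses are not known exactly. Their poses are not given: they have to be found in the camera images.
- front: The front to be loaded: light wood, no side arms, lying flat; 144 mm long (its y), 52 mm high (its x, +26 mm = straight brow edge, -26 = lower rims), 12 mm thick (z up), about 40 g. Origin: centre of this outline, on the underside. Rectangular lens openings from y = 12 to 58 mm either side of the middle, x = -19 to +19. Stubs at the brow corners reach y = +-72; below them the rims end at +-65.5.
- bridge (a point): On the front's solid bridge between the lens openings, at x = +5 mm of the front, half way up its thickness; axes as the front's. The bridge is 24 mm wide along y with flat sides (x = -6 to +19 mm of the front): a good place to grip, one finger in each lens opening.
- notch (a point): In the front's nose notch, at x = -24 mm of the front, on its underside; axes as the front's. The notch is open to -x, below the bridge, between rims that slope apart: about 9 mm wide at x = -8 mm of the front, about 28 mm wide at its lower edge.
- round_front: Bystander, to be left alone: a light-wood front with two round lens rims (50 mm outer diameter, centres at y = +-33 mm), 132 mm long (y), 50 mm high (x), 12 mm thick. Origin: its centre, on the underside. The two fronts lie in two places, either in either.
- jig: Aluminium jig on a dark steel base plate, fixed to the bench, 196 mm long (its y), 100 mm wide (its x), 17 mm high. In its top, down to the dark plate, a 7 mm deep pocket in the outline of the rectangular front, brow side to +x, with 1.8 mm or more of play all round and a 3 mm, 45-degree lead-in at the mouth. Origin: centre of its underside.
- pocket (a point): Centre of the pocket floor, 10 mm above the bench; axes as the jig's. The floor is flat and free but for the stud: room for fingertips in the lens openings. When seated, the front's origin lies here, its x and y axes point as the jig's do, and 5 mm of its thickness stands above the jig's top.
- stud (a point): Foot of the round nose stud on the pocket floor, at x = -24 mm of the jig, against the -x wall; 14 mm diameter, 7 mm high, coned top. The seated front's nose notch goes over it, so the front fits one way round only.
- sleeve: Bystander: a reddish-brown abrasive sleeve standing upright, 60 mm diameter, 75 mm high, origin at the centre of its underside.
- block: Bystander: a cork sanding block, 70 x 120 (y) x 30 mm high, origin at the centre of its underside.
- temple: Bystander: one flat wooden spectacle side arm lying on the bench, about 150 mm long (x), bent at one end, 6 mm thick, origin near its middle, on the underside. Beyond it and the fronts, along the far edge of the bench (x from about 0.73 m), stands a blue plastic basket of side arms, 200 x 360 x 70 mm high, fixed.

How it is judged:
By the outcome, as a careful person would: the job done as asked, in the order asked, and still so for the second after the job is handed in, with the robot touching nothing.
It also fails if it takes over 38 s, if anything falls off the work surface, if the arm or the gripper's body presses on something with over 40 N, if the wrist force passes 120 N, or if a joint passes its speed limit or range.

## Working session

There is one attempt and no reset: what is moved stays moved. The work goes in short steps, each a Python script; the robot and the scene stay as the last script left them, time stands still between calls to the robot, and variables do not carry over. Pictures are saved under pics/ and viewed, at most 10 in all, crops included, and the job is handed in when it is done.

```bash
mkdir -p pics; ls; python3 - <<'E'
from bench import manip
import cv2, numpy as np
for c in("top","side"):
    p,d=manip.grab_frame(c); cv2.imwrite(f"pics/{c}0.png",p[...,::-1]); np.save(f"{c}0.npy",d)
    k=manip.get_calibration(c); print(c,k)
    for n in("front","round_front","jig","bridge","notch","stud"):
        print(n,[(np.round(r["at"],3).tolist(),round(r["confidence"],2)) for r in manip.look_for(c,n)][:3])
print(manip.current_time())
E
```

```text
pics
top {'camera_matrix': array([[415.15141126,   0.        , 317.46655721],
       [  0.        , 415.15141126, 198.41966734],
       [  0.        ,   0.        ,   1.        ]]), 'k1': -0.0968375930345505, 'R': array([[ 2.83317112e-02, -9.99598335e-01,  6.95019451e-04],
       [-9.96270602e-01, -2.82940686e-02, -8.15127807e-02],
       [ 8.14997048e-02,  1.61696911e-03, -9.96672054e-01]]), 't': array([-0.04860035,  0.57915508,  0.90005192])}
front [([0.508, -0.297, 0.011], 0.74), ([0.398, -0.063, 0.078], 0.49)]
round_front [([0.62, -0.102, 0.011], 0.64), ([0.493, 0.232, 0.018], 0.42)]
jig [([0.492, 0.234, 0.018], 0.92)]
bridge [([0.506, -0.3, 0.01], 0.68), ([0.727, 0.265, 0.031], 0.25)]
notch [([0.503, -0.297, 0.012], 0.65)]
stud [([0.492, 0.236, 0.019], 0.77)]
side {'camera_matrix': array([[464.33992425,   0.        , 325.04564179],
       [  0.        , 464.33992425, 199.11021435],
       [  0.        ,   0.        ,   1.        ]]), 'k1': -0.09634967940861784, 'R': array([[-0.97312034, -0.22982795,  0.01469431],
       [-0.18081617,  0.72296554, -0.66680308],
       [ 0.1426265 , -0.65153661, -0.74508908]]), 't': array([0.52231639, 0.16515019, 1.11165671])}
front [([0.5, -0.299, 0.009], 0.55)]
round_front [([0.612, -0.095, 0.006], 0.69)]
jig [([0.494, 0.247, 0.02], 0.81), ([0.726, 0.28, 0.028], 0.61)]
bridge [([0.5, -0.298, 0.01], 0.88)]
notch [([0.503, -0.296, 0.01], 0.78)]
stud [([0.496, 0.246, 0.018], 0.63), ([0.501, -0.297, 0.01], 0.41)]
0.7
```

View pics/top0.png

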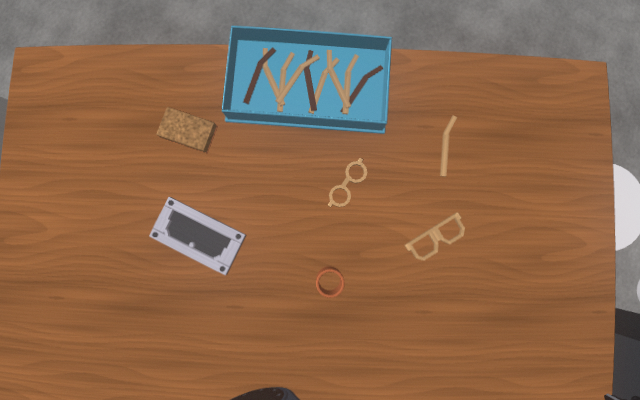

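View pics/side0.png

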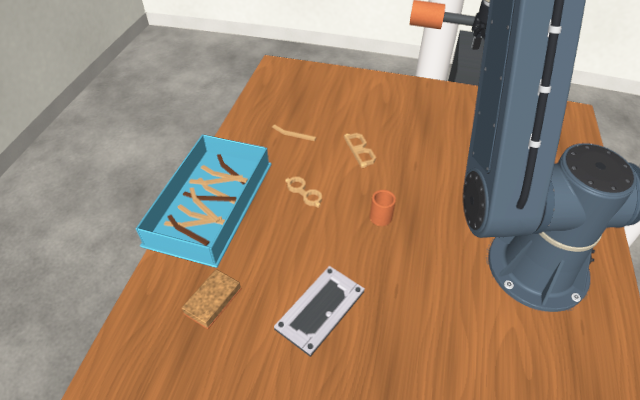

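Top view: the rectangular front is at about (436,236) with its brow up-left. The round front is at (348,183), out of the way, and the jig is at (197,236) with its stud at (191,245). Next I'll rectify both views in guessed object frames so I can fit the poses precisely.

```bash
cat > h.py <<'E'
from bench import manip
import cv2, numpy as np
from scipy.optimize import minimize
def proj(c,P):
    k=manip.get_calibration(c)
    return cv2.projectPoints(np.float64(P).reshape(-1,1,3),cv2.Rodrigues(k["R"])[0],k["t"],k["camera_matrix"],np.array([k["k1"],0,0,0]))[0].reshape(-1,2)
def rz(a): c,s=np.cos(a),np.sin(a); return np.array([[c,-s],[s,c]])
def o2w(pose,P):  # P (n,3) object -> world; pose x,y,yaw
    P=np.float64(P).reshape(-1,3); return np.c_[P[:,:2]@rz(pose[2]).T+pose[:2],P[:,2]]
def rect(c,img,pose,z,w=400,h=300,s=.0005):
    # panel: right = -y, up = +x of the object frame
    u,v=np.meshgrid(np.arange(w),np.arange(h)); P=np.stack([(h/2-v)*s,(w/2-u)*s,np.full(u.shape,z)],-1)
    m=proj(c,o2w(pose,P)).reshape(h,w,2).astype(np.float32)
    return cv2.remap(img,m[...,0],m[...,1],cv2.INTER_CUBIC)
E
cat > rectv.py <<'E'
from h import *
F=(.505,-.298,np.radians(31)); J=(.492,.238,np.radians(-25.6))
out=[]
for c in("top","side"):
    im=cv2.imread(f"pics/{c}0.png")
    for p,z in((F,.012),(J,.017)):
        r=rect(c,im,p,z,s=.0005 if z<.015 else .00055); cv2.drawMarker(r,(200,150),(0,0,255),0,12,1); out.append(r)
cv2.imwrite("pics/r0.png",np.vstack([np.hstack(out[:2]),np.hstack(out[2:])]))
E
python3 rectv.py
```

```text
(no output)
```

View pics/r0.png

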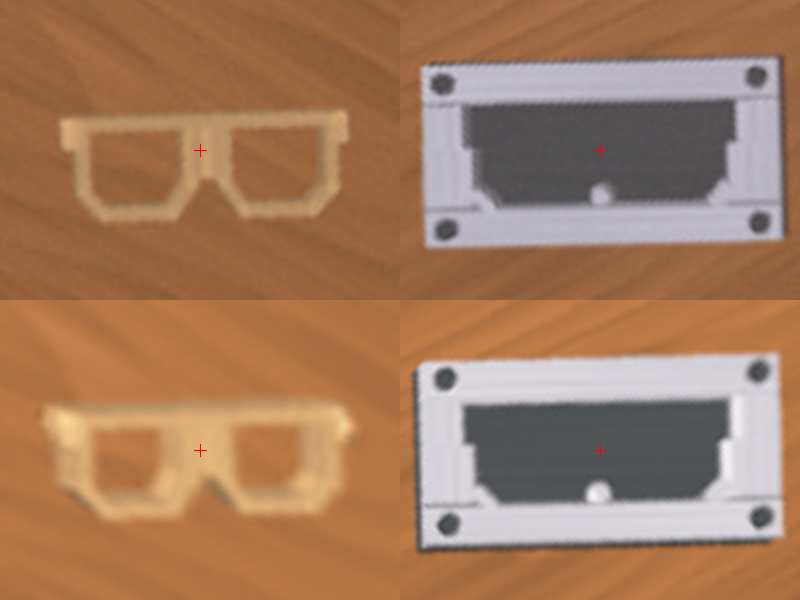

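```bash
cat > fit.py <<'E'
from h import *
def sym(h): h=np.array(h,float); return np.vstack([h,(h*[1,-1])[::-1]])/1000
OUT=sym([(26,0),(26,72),(10,72),(10,65.5),(-13,65.5),(-26,54),(-26,14),(-8,4.5)])
LENS=np.array([(19,12),(19,58),(-11,58),(-19,51),(-19,19),(-6,12)])/1000
LENS2=LENS*[1,-1]
def grow(P,g): # pocket outline
    return sym([(26+g,0),(26+g,72+g),(10-g,72+g),(10-g,65.5+g),(-13,65.5+g),(-26-g,54),(-26-g,0)])
JOUT=sym([(50,98),(-50,98)]); 
K=6
def mask(c,pose,box,outer,holes,zs):
    x0,y0,x1,y1=box; M=np.zeros(((y1-y0)*K,(x1-x0)*K),np.uint8)
    px=lambda P,z:np.round(((proj(c,o2w(pose,np.c_[P,np.full(len(P),z)]))-[x0,y0]+.5)*K-.5)*16).astype(np.int32)
    for z in zs:
        m=np.zeros_like(M); cv2.fillPoly(m,[px(outer,z)]+[px(h,z) for h in holes],255,shift=4); M|=m
    return cv2.GaussianBlur(cv2.resize(M,(x1-x0,y1-y0),interpolation=cv2.INTER_AREA).astype(float),(0,0),.6)/255
def fit(c,img,p0,kind,z0=0.,ch=None,pad=10):
    if kind=="front": outer,holes,zs=OUT,[LENS,LENS2],z0+np.linspace(0,.012,7)
    else: outer,holes,zs=JOUT,[grow(OUT,2.2)],np.linspace(.010,.017,5)
    q=proj(c,o2w(p0,np.c_[outer,np.full(len(outer),zs[-1])]))
    box=(*np.floor(q.min(0)-pad).astype(int),*np.ceil(q.max(0)+pad).astype(int))
    I=img[box[1]:box[3],box[0]:box[2]].astype(float)
    def cost(v):
        m=mask(c,(p0[0]+v[0]/1e3,p0[1]+v[1]/1e3,p0[2]+v[2]/100),box,outer,holes,zs)
        A=np.c_[m.ravel(),np.ones(m.size)]; Y=I.reshape(-1,3)
        return ((Y-A@np.linalg.lstsq(A,Y,rcond=None)[0])**2).sum()/((Y-Y.mean(0))**2).sum()
    best=None
    for s in(4,1.5):
        x=np.zeros(3) if best is None else best.x
        r=minimize(cost,x,method="Nelder-Mead",options=dict(initial_simplex=np.vstack([x,x+s*np.eye(3)]),xatol=.02,fatol=1e-6)); best=r
    v=best.x; return np.array([p0[0]+v[0]/1e3,p0[1]+v[1]/1e3,p0[2]+v[2]/100]),best.fun
E
python3 - <<'E'
from fit import *
F=(.505,-.298,np.radians(30)); J=(.492,.238,np.radians(-25))
for c in("top","side"):
    im=cv2.imread(f"pics/{c}0.png")
    for k,p in(("front",F),("jig",J)):
        r,e=fit(c,im,p,k); print(c,k,np.round(r[:2]*1e3,1),np.degrees(r[2]).round(2),round(e,3))
E
```

```text
Traceback (most recent call last):
  File "fit.py", line 29, in fit
    r=minimize(cost,x,method="Nelder-Mead",options=dict(initial_simplex=np.vstack([x,x+s*np.eye(3)]),xatol=.02,fatol=1e-6)); best=r
  File "fit.py", line 23, in cost
    m=mask(c,(p0[0]+v[0]/1e3,p0[1]+v[1]/1e3,p0[2]+v[2]/100),box,outer,holes,zs)
  File "fit.py", line 14, in mask
    m=np.zeros_like(M); cv2.fillPoly(m,[px(outer,z)]+[px(h,z) for h in holes],255,shift=4); M|=m
                                                      ~~^^^^^
  File "fit.py", line 12, in <lambda>
    px=lambda P,z:np.round(((proj(c,o2w(pose,np.c_[P,np.full(len(P),z)]))-[x0,y0]+.5)*K-.5)*16).astype(np.int32)
                             ~~~~^^^^^^^^^^^^^^^^^^^^^^^^^^^^^^^^^^^^^^^^
  File "h.py", line 5, in proj
    k=manip.get_calibration(c)
ValueError: time passes only in moves, steps and waits
```

```bash
sed -i 's/^def proj/CAL={c:manip.get_calibration(c) for c in("top","side")}\ndef proj/; s/k=manip.get_calibration(c)$/k=CAL[c]/' h.py
python3 - <<'E'
from fit import *
F=(.505,-.298,np.radians(30)); J=(.492,.238,np.radians(-25))
print(manip.current_time())
for c in("top","side"):
    im=cv2.imread(f"pics/{c}0.png")
    for k,p in(("front",F),("jig",J)):
        r,e=fit(c,im,p,k); print(c,k,np.round(r[:2]*1e3,1),np.degrees(r[2]).round(2),round(e,3))
E
```

```text
0.7
top front [ 499.7 -306. ] 32.87 0.14
top jig [490.3 239.1] -24.45 0.234
side front [ 502.1 -306.6] 32.83 0.141
side jig [492.9 236.9] -24.02 0.278
```

```bash
cat >> h.py <<'E'
def tool(yaw,flip=0):
    y=np.array([-np.sin(yaw),np.cos(yaw),0])*(-1 if flip else 1); z=np.array([0,0,-1.]); return np.c_[np.cross(y,z),y,z]
E
python3 - <<'E'
from h import *
F=np.array([.5009,-.3063,np.radians(32.85)]); J=np.array([.4916,.238,np.radians(-24.2)])
b=o2w(F,[.005,0,0])[0]; g=o2w(J,[.005,0,0])[0]
for f in(0,1):
    for nm,p,a in(("F",b,F[2]),("J",g,J[2])):
        q=manip.inverse_kinematics([p[0],p[1],.15],tool(a,f)); print(f,nm,p.round(4),None if q is None else np.round(q,2))
E
```

```text
0 F [ 0.5051 -0.3036  0.    ] [-0.62  0.51  1.62 -0.    1.01 -2.76]
0 J [0.4962 0.236  0.    ] [ 0.36  0.45  1.73 -0.    0.96 -0.79]
1 F [ 0.5051 -0.3036  0.    ] [-0.62  0.51  1.62 -0.    1.01  0.38]
1 J [0.4962 0.236  0.    ] [ 0.36  0.45  1.73 -0.    0.96  2.35]
```

```bash
python3 - <<'E'
from h import *
F=np.array([.5009,-.3063,np.radians(32.85)])
b=o2w(F,[.005,0,0])[0]; R=tool(F[2],1)
manip.move_ptp([b[0],b[1],.08],R); manip.set_gripper(.62); f0=np.array(manip.current_force())
manip.move_l([b[0],b[1],.0035],max_speed=.08); print(manip.current_time(),manip.current_ee_pos(),np.array(manip.current_force())-f0)
manip.set_gripper(0.,effort=40); print("w",manip.current_grip_width(),manip.current_grip_force(),np.array(manip.current_force())-f0)
manip.move_l([b[0],b[1],.10],max_speed=.15); print(manip.current_grip_width(),manip.current_time(),manip.current_ee_pos())
for c in("top","side"):
    p,d=manip.grab_frame(c); cv2.imwrite(f"pics/{c}1.png",p[...,::-1])
a=cv2.imread("pics/top1.png")[130:330,300:600];s=cv2.imread("pics/side1.png")[50:250,250:550]
cv2.imwrite("pics/g1.png",np.vstack([cv2.resize(a,None,fx=1.5,fy=1.5),cv2.resize(s,None,fx=1.5,fy=1.5)]))
E
```

```text
3.6917 [ 0.50539236 -0.30378309  0.00399315] [-0.85993744  0.61650807  1.52618497]
w 0.2672336504115936 39.89231050014496 [-0.795186    1.43793799  5.81515956]
0.26375623989994806 4.8583 [ 0.50463803 -0.30327835  0.09914403]
```

View pics/g1.png

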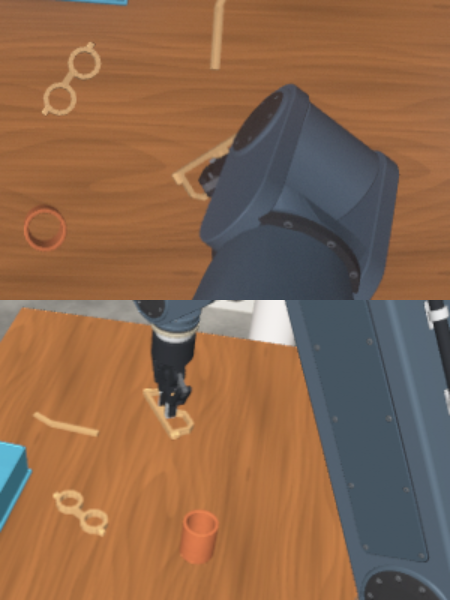

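Grasp confirmed: the front hangs level in the fingers, at about (170,415) in the side crop. I'll fit its held pose with the grey gripper masked out, to get the camera-to-robot offset.

```bash
python3 - <<'E'
import re
s=open("fit.py").read()
s=s.replace("    def cost(v):","    hsv=cv2.cvtColor(img[box[1]:box[3],box[0]:box[2]],cv2.COLOR_BGR2HSV)\n    W=(cv2.erode(((hsv[...,1]>75)&(hsv[...,2]>90)).astype(np.uint8),np.ones((3,3)))>0).ravel() if occ else np.ones(I.shape[0]*I.shape[1],bool)\n    def cost(v):")
s=s.replace("np.ones(m.size)]; Y=I.reshape(-1,3)","np.ones(m.size)][W]; Y=I.reshape(-1,3)[W]").replace("pad=10)","pad=10,occ=False)")
open("fit.py","w").write(s)
E
python3 - <<'E'
from fit import *
F=np.array([.5009,-.3063,np.radians(32.85)])
t=np.array(manip.current_ee_pos()); R=np.array(manip.current_tcp_rot())
y=-R[:,1]; a=np.arctan2(-y[0],y[1]); e=t[:2]-rz(a)@[.005,0]
print("expected from TCP",e.round(4),np.degrees(a).round(2), R[:,2].round(4),t[2])
for c in("side","top"):
    im=cv2.imread(f"pics/{c}1.png")
    for dz in(.093,.0955,.098):
        r,ee=fit(c,im,(*e,a),"front",z0=dz,occ=True)
        print(c,dz,np.round(r[:2]*1e3,1),np.degrees(r[2]).round(2),round(ee,3),"in front frame mm",(rz(a).T@(r[:2]-e)*1e3).round(1))
E
```

```text
expected from TCP [ 0.5003 -0.3059] 32.85 [-0.0017  0.0012 -1.    ] 0.09877519232855975
side 0.093 [ 501.6 -309.2] 32.57 0.167 in front frame mm [-0.7 -3.4]
side 0.0955 [ 501.3 -305.9] 32.68 0.167 in front frame mm [ 0.9 -0.5]
side 0.098 [ 500.8 -302.9] 32.52 0.171 in front frame mm [2.  2.3]
top 0.093 [ 499.2 -307.1] 32.37 0.158 in front frame mm [-1.6 -0.4]
top 0.0955 [ 499.4 -306.2] 32.44 0.162 in front frame mm [-1.   0.3]
top 0.098 [ 499.4 -305.4] 32.66 0.16 in front frame mm [-0.5  0.9]
```

```bash
python3 - <<'E'
from h import *
J=np.array([.4916,.238,np.radians(-24.2)]); g=o2w(J,[.005,0,0])[0]; R=tool(J[2],1)
manip.move_ptp([g[0],g[1],.11],R); manip.move_l([g[0],g[1],.030],max_speed=.1)
manip.dwell(.2); print(manip.current_time(),manip.current_ee_pos(),manip.current_force(),manip.current_grip_width())
o=[]
for c in("side","top"):
    p,d=manip.grab_frame(c); cv2.imwrite(f"pics/{c}2.png",p[...,::-1]); o.append(rect(c,p[...,::-1].copy(),J,.017,560,300,.00042))
cv2.imwrite("pics/h2.png",np.vstack(o))
E
```

```text
8.0583 [0.49642878 0.2360826  0.03056006] [ 0.04917598 -0.81594994 -0.30561462] 0.26300615865696664
```

View pics/h2.png

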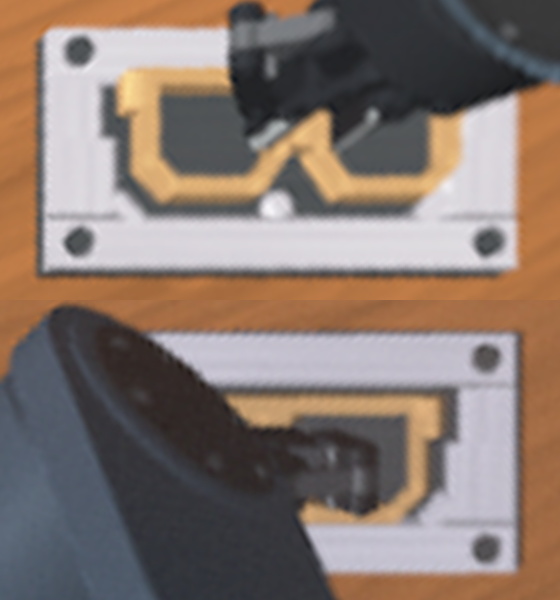

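The held front sits squarely over the pocket; the shifts that remain in both views are parallax from its height. I'll lower it with a force check at each step.

```bash
python3 - <<'E'
from h import *
J=np.array([.4916,.238,np.radians(-24.2)]); g=o2w(J,[.005,0,0])[0]
f0=np.array(manip.current_force())
for z in(.024,.021,.019,.017,.0155,.0142):
    manip.move_l([g[0],g[1],z],max_speed=.05); f=np.array(manip.current_force())-f0
    t=manip.current_ee_pos(); print(z,np.round(t,4),f.round(1),np.round(manip.current_ft_torque(),2),round(manip.current_grip_width(),3))
    if np.linalg.norm(f)>12: print("stop"); break
print(manip.current_time())
p,d=manip.grab_frame("side"); cv2.imwrite("pics/side3.png",p[...,::-1]); 
p2,d2=manip.grab_frame("top")
cv2.imwrite("pics/h3.png",np.vstack([rect(c,q[...,::-1].copy(),J,.017,560,300,.00042) for c,q in(("side",p),("top",p2))]))
E
```

```text
0.024 [0.4959 0.2358 0.0236] [ 0.7  0.9 -0. ] [ 0.01 -0.03  0.01] 0.268
0.021 [0.496  0.2359 0.0208] [-0.  -0.4  0.4] [-0.05  0.03  0.  ] 0.263
0.019 [0.4961 0.2359 0.0189] [-0.5 -0.4  0.3] [ 0.01  0.05 -0.  ] 0.266
0.017 [0.4961 0.2359 0.0169] [-0.1 -1.1  0.4] [ 0.03  0.02 -0.01] 0.266
0.0155 [0.4961 0.2359 0.0154] [ 1.1 -0.2  0.7] [ 0.03 -0.04  0.01] 0.261
0.0142 [0.4962 0.236  0.0142] [-0.1 -0.9  0.6] [-0.01  0.01  0.04] 0.262
9.675
```

View pics/h3.png

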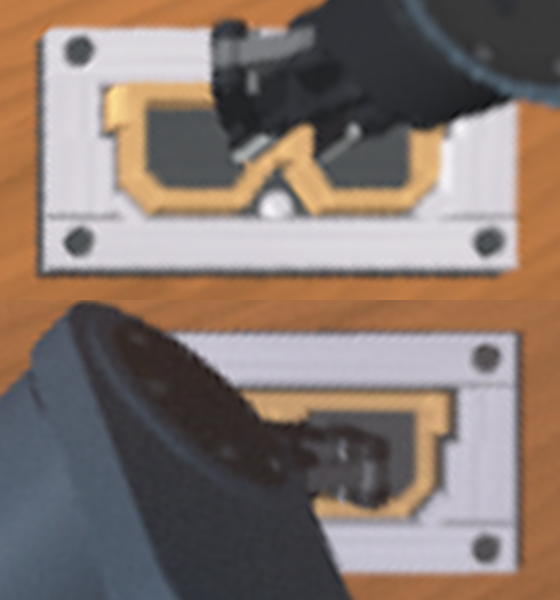

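It went into the pocket without touching anything. Next I'll touch down on the floor, release, retreat and check.

```bash
python3 - <<'E'
from fit import *
J=np.array([.4916,.238,np.radians(-24.2)]); g=o2w(J,[.005,0,0])[0]
f0=np.array(manip.current_force())
for z in(.0136,.013,.0125,.012):
    manip.move_l([g[0],g[1],z],max_speed=.03); manip.dwell(.1); f=np.array(manip.current_force())-f0
    print(z,manip.current_ee_pos()[2],f.round(1))
    if np.linalg.norm(f)>4: break
manip.set_gripper(.5); manip.dwell(.1); print("rel",np.array(manip.current_force())-f0,manip.current_grip_width())
manip.move_l([g[0],g[1],.10],max_speed=.12)
t=manip.current_ee_pos(); q=np.array(manip.current_qpos()); q[0]=-0.5; manip.move_j(q)
print(manip.current_time())
o=[]
for c in("side","top"):
    p,d=manip.grab_frame(c); im=p[...,::-1].copy(); cv2.imwrite(f"pics/{c}4.png",im); np.save(f"{c}4.npy",d); o.append(rect(c,im,J,.017,560,300,.00042))
    r,e=fit(c,im,J,"front",z0=.010,pad=0); print(c,"front",np.round(r[:2]*1e3,1),np.degrees(r[2]).round(2),round(e,3))
    # depth -> world height on front/jig tops
    K=CAL[c]; P=np.array([[x,y,.022] for x,y in((22,-60),(22,60),(22,0),(-22,-40),(-22,40),(-15,-61.5),(-15,61.5))])/[1e3,1e3,1]
    for nm,PP in(("front",P),("jig",np.array([[.04,0,.017],[-.04,0,.017],[0,.09,.017],[0,-.09,.017]]))):
        zs=[]
        for X in o2w(J,PP):
            u,v=np.round(proj(c,X)[0]).astype(int); dd=np.median(d[v-1:v+2,u-1:u+2])
            n=(cv2.undistortPoints(np.float64([[[u,v]]]),K["camera_matrix"],np.array([K["k1"],0,0,0]))[0,0]); 
            zs.append((K["R"].T@(np.array([*n,1])*dd-K["t"]))[2])
        print(c,nm,"heights mm",np.round(np.array(zs)*1e3,1))
cv2.imwrite("pics/h4.png",np.vstack(o))
E
```

```text
0.0136 0.01406451529300556 [-1.9 -1.7  9. ]
rel [ 0.63884443 -0.06937478  1.65271965] 0.5013134772382765
13.1
side front [494.2 237.1] -24.21 0.951
side front heights mm [23.4 21.9 22.4 20.9 21.  23.1 21.8]
side jig heights mm [16.2 16.4 19.1 17.1]
top front [490.6 239.5] -24.28 0.943
top front heights mm [23.5 23.8 23.8 24.4 25.7 23.9 23. ]
top jig heights mm [18.6 18.9 18.  19.6]
```

View pics/h4.png

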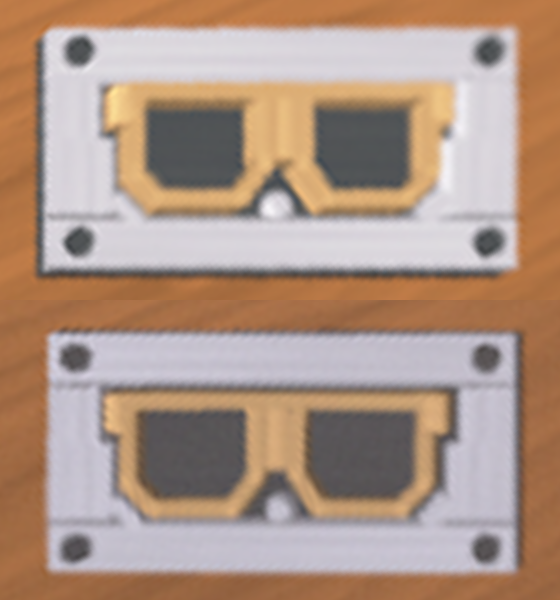

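View pics/top4.png

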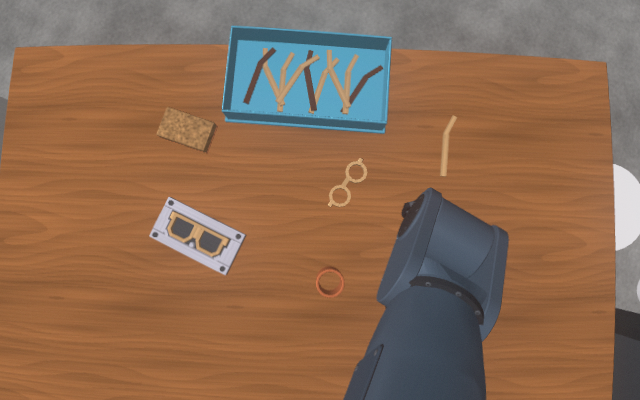

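Both views show the front flat in the pocket with its notch over the stud, at (275,205) in the side panel. It stands about 5 mm above the jig top, square to it. The bystanders haven't moved and the arm is clear, so I'm handing it in.

```bash
python3 -c "
from bench import manip
print(manip.sign_off())"
```

```text
the job is handed in; nothing more can be done
None
```

The rectangular front is in the jig pocket, flat and square with its nose notch over the stud. It was lowered in and released with the arm clear, nothing else on the bench moved, and the job was handed in at about 13 s.

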